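Slide the shelf board into its notch and turn the catch

ROBOT

A 6-joint arm with a two-finger parallel gripper is mounted at the origin on a cart in front of the work surface, level with it; the furniture and walls round the work are solid. World frame = base frame: x ahead of the robot, y to its left, z up, the work surface at z = 0. Lengths are in m, angles in rad, forces in N, time in s.
With the tool pointing down it reaches from about 0.325 to 0.9 m from the base axis. Payload 6.1 kg.
Tool frame: the origin (TCP) lies between the finger pads; the fingertips stand 14 mm ahead of it and the grasp point (between the pads) lies 5 mm behind it (bot.tcp_to_tips is the distance from the TCP to the fingertips, in m); y points along the fingers, x is the direction in which the jaws open and shut, and the axes are right-handed (so a half turn about y gives the same grasp; the last joint's range is limited). The gripper opens to 85 mm and grips with 20 to 120 N. Pads are 22 mm wide; open, the fingers measure 114 mm over their backs; the gripper's body (76 mm by 85 mm) begins 54 mm behind the grasp point. The pads swing forward as they close: fully open they stand 13 mm farther back than shut.
Start: joints at [-1.255, 0.22, 1.526, -0, 1.395, -0.126], TCP at [0.267, -0.565, 0.245] pointing down, gripper open.
Joint ranges: [-2.98, 2.98], [-0.91, 2.08], [0.09, 2.57], [-1.24, 4.39], [0.2, 2.65], [-2.68, 2.68]. Speed limits (rad/s): [2.57, 2.57, 3.01, 3.14, 3.14, 3.14].

INTERFACE

Orientations are given as a rotation vector (axis times angle).
In Python, from rig import sensors, vision, close_job, bot gives the robot as it stands. The module is installed in compiled form; this text tells all that it offers.
- The arm moves only by the shell command python3 -m jog 'ROWS' [OPENING] [FORCE]. ROWS is JSON, a list of rows, each an object with "slide": the shift along the tool's x, y, z each as a share of 120 mm, from -1 to 1, a list of three; "angular": the turn, a rotation vector about the tool's x, y, z each as a share of pi/4 rad, from -1 to 1, a list of three. In form: [{"slide": [tx, ty, tz], "angular": [rx, ry, rz]}, ...]. A call has exactly 10 rows; each row is the pose to reach, as a shift and turn from the pose commanded when the call began, along the tool's axes at that moment; what a row does not reach only later rows make up. A row lasts 1/12 s, in which the tool goes at most 41.7 mm and 7.16 degrees, less where a joint would pass 70% of its speed; a pose out of reach is approached as far as the arm can. A call with a number of a shift or a turn outside -1 to 1 is refused whole. A call with a gripper value outside its range is refused whole. OPENING is the opening, from 0 (shut) to 1 (fully open), set as the call begins (- or left out, the last holds). The fingers move at their own pace and stop on an object; FORCE is the grip in N (left out, the last holds). Time passes only in rows, so rows that repeat a pose let the fingers close, or fill a call up. It gives the time, the measured TCP pose, the force and the opening at its end, in the units of the state.
- sensors.read_state(): the state, without advancing time (a new reading comes with each control period).
- vision.snapshot(name): name is "scene" or "side" or "wrist"; returns (picture, depth): 400x640x3 uint8, red, green, blue; 400x640 float32, m along the optical axis (not along the pixel's ray), 0 where there is no reading.
- vision.camera_info(name): a dict with "fx", "fy", "cx", "cy" (pixels), "k1" (the pictures are not rectified: a ray, as slopes to the right and down, at radius r is drawn at 1 + k1 r^2 times it, then the intrinsics apply), "R" (3x3) and "t" (3): a world point X has camera coordinates R X + t; the wrist camera has in their place "hand_eye" (4x4, takes a point from camera to tool coordinates, whose origin is the TCP and whose axes are the tool frame's). Camera axes: x right, y down, z forward; pixel columns grow to the right and rows downward; lengths in m; the calibration is good to about 2 mm. A picture is of the moment at which its call begins: read the wrist's pose just before it. camera_info takes no time and is no camera call.
- close_job(): hands the job in, once; it reports no verdict.
Trained networks look in the newest picture that a camera, given by its name, has taken for a name from the list of things; names that differ only in an ending like _2 or _b are one class to them, and where a whole thing is asked for, a point or a joint stands for the part that bears it (a point fixed in the world has none). Each returns a list of dicts, best first, with "conf" (0 to 1); they miss things now and then, are a little off and sometimes report something else, mostly with a low value. They report only what shows in the picture. A call takes as long as a camera call.
- vision.spot_in(camera, thing): "location" ([x, y, z] in m, in world coordinates, good to about 4 mm: the middle of the surface that is visible of it).
- vision.landmark_of(camera, thing): "location" ([x, y, z] in m, in world coordinates, good to about 4 mm: a listed point, or the origin of a listed thing).
The state is a dict: "t": time; "joints": joint angles; "joint_vel": joint speeds; "joint_torque": joint torques, N m; "position": TCP position; "eef_rot": TCP orientation; "wrist_force": force on the tool from outside, world axes, zero at the start; "torque": the same for the moment, N m; "grip_width": finger opening in m.
Only numpy, scipy, OpenCV 4.12 (cv2) and the standard library are available. Lean on these libraries where they do the work, as an engineer would, in place of code of your own. Each camera call takes 0.05 s, during which the arm holds its last target.

TASK

With a fingertip, and without picking anything up, push the shelf board along the two rails of the jig until it drops flat into the locating notch. Then push the peg of the wooden turn-button so that the button swings square across the seated board, leaving the board down in its notch and the other things on the bench where they are.

Things in the scene. Friction and masses are not known exactly. Their poses are not given: they have to be found in the camera images.
- jig: wooden jig screwed to the bench. Origin on the bench, midway between its 2 rails; x along the rails towards the notch, y across, z up. Base plate x -0.215 to 0.180, y +-0.100, top z 0.012. Rails 24 mm wide at y +-0.056 (88 mm gap between, open down to the base plate), x -0.205 to 0.175, top z 0.032, open at the -x end. Side fences |y| 0.0715 to 0.0955, top z 0.040
- notch (a point): centre of the locating notch's floor, at jig (0.090, 0, 0.025). The notch is cut 7 mm deep into both rails, 115 mm long: jig x 0.0325 to 0.1475, with upright ends; axes as the jig's
- board_center (a point): centre of the loose shelf board: 110 mm along the rails (its x), 140 across (y), 14 thick, 0.16 kg. It starts flat on both rails near their -x end (1.5 mm play to each fence), rear edge free to push. Centre at jig z 0.039 on the rails; seated: z 0.032, x 0.090 (+-2.5 mm play). Going in, its front edge tips down first (0.13 rad), its rear edge drops last
- board: the same loose board; origin at the centre of its underside, axes parallel to the jig's
- turn_button (a joint): angle of the wooden turn-button on the +y fence, an 18 mm wide bar. 0: points along the fence to jig +x; grows clockwise seen from above; pi/2: square across the notch, to jig -y; stops at -0.5 and 1.6. Stays where left (friction 0.03 N m). Clears the seated board by 3 mm; a board still up on the rails blocks it
- pivot (a point): the turn-button's vertical pivot axis, at jig (0.075, 0.0835), at the height of the bar's underside (z 0.042). The bar is 8 mm thick (top z 0.050) and reaches 68 mm from the pivot
- peg (a point): point on the axis of the upright finger peg on the turn-button, 55 mm from the pivot; the peg is 12 mm across and rises from the bar's top (z 0.050) to z 0.075; this point is at z 0.062
- pencil: green pencil, 136 x 7 mm, lying on the bench across the open end of the jig, behind the board; bystander. The fixed scroll saw with its lamp, over 0.4 m high, stands to its right (world y below -0.2, x above 0.37): pass in front of the saw at x below 0.37
- hex_key: bent steel hex key, 88 x 31 x 4 mm, lying on the bench beside the jig (its +y side); bystander
- tape_roll: small dark roll of tape, 53 mm across, 19 mm high, lying on the bench past the notch end of the jig; bystander
- glue_bottle: upright bottle, 61 mm across, 214 mm high, on the left of the bench; bystander
- pine_block: pine block 56 x 111 x 41 mm, on the left of the bench; bystander
- mug: white mug, 93 mm high, on the left; bystander

How it is judged:
By the outcome, as a careful person would: the job done as asked, in the order asked, and still so for the second after the job is handed in, with the robot touching nothing.
It also fails if it takes over 51 s, if anything falls off the work surface, if the arm or the gripper's body presses on something with over 40 N, if the wrist force passes 120 N, or if a joint passes its speed limit or range.

## Working session

There is one attempt and no reset: what is moved stays moved. The work goes in short steps, Python scripts to look and compute and a shell command to move; the robot and the scene stay as the last step left them, time stands still between calls to the robot, and variables do not carry over. Pictures are saved under pics/ and viewed, and the job is handed in when it is done.

```bash
mkdir -p pics; ls
python3 - <<'E'
from rig import sensors, vision, bot
import cv2
s=sensors.read_state(); print(s)
for n in ("scene","side"):
    p,d=vision.snapshot(n); cv2.imwrite(f"pics/{n}0.png",p[:,:,::-1])
    ci=vision.camera_info(n); print(n,ci)
    for th in ("board_center","jig","notch","pivot","peg","pencil","hex_key","tape_roll"):
        print(th,[(r['conf'],[round(float(x),4) for x in r['location']]) for r in vision.landmark_of(n,th)[:2]])
print(vision.camera_info("wrist"))
E
```

```text
pics
{'t': 0.0, 'joints': array([-1.25508142e+00,  2.21196638e-01,  1.52762626e+00,  3.79638646e-05,
        1.39473503e+00, -1.26093367e-01]), 'joint_vel': array([0.00056119, 0.00114932, 0.00028967, 0.00105626, 0.00141394,
       0.00064206]), 'joint_torque': array([ 1.84264114e-03, -4.96895528e+01, -3.89388835e+01,  2.63535566e-05,
        1.10672606e-02, -1.37705425e-05]), 'position': array([ 0.26706009, -0.56441475,  0.24420949]), 'eef_rot': array([-1.38509431,  0.87897516, -0.87652862]), 'wrist_force': array([-0.3300704 ,  0.75445908,  0.42139353]), 'torque': array([0.00414653, 0.01614305, 0.06191509]), 'grip_width': 0.08532429271650421}
scene {'fx': 450.42577965379775, 'fy': 450.42577965379775, 'cx': 310.8477878464786, 'cy': 200.08672898721613, 'k1': -0.1063644520906103, 'R': array([[-0.54134711, -0.84079824,  0.00127419],
       [-0.59857043,  0.38432383, -0.70285748],
       [ 0.59047163, -0.38125255, -0.71132956]]), 't': array([0.489001  , 0.26764865, 1.12921164])}
board_center [(0.68, [0.5228, 0.0497, 0.0367]), (0.61, [0.5525, 0.2489, 0.0224])]
jig [(0.63, [0.5421, 0.159, 0
[... 789 characters left out ...]
428])]
peg [(0.76, [0.4722, 0.3002, 0.0618])]
pencil [(0.6, [0.4864, 0.5331, -0.0008]), (0.41, [0.4937, -0.1017, -0.0033])]
hex_key [(0.49, [0.3891, 0.0422, -0.0006])]
tape_roll [(0.77, [0.6092, 0.3745, -0.0033])]
{'fx': 334.76387067495716, 'fy': 334.76387067495716, 'cx': 314.8638346618745, 'cy': 197.58459437476606, 'k1': -0.009462043138992302, 'hand_eye': array([[ 9.99999114e-01, -1.23714381e-03,  4.90523929e-04,
        -6.38021775e-05],
       [-8.56155611e-04, -3.15840300e-01,  9.48811979e-01,
        -1.29255799e-01],
       [-1.01888965e-03, -9.48811559e-01, -3.15841079e-01,
         8.18258577e-02],
       [ 0.00000000e+00,  0.00000000e+00,  0.00000000e+00,
         1.00000000e+00]])}
```

View pictures.

View pics/scene0.png

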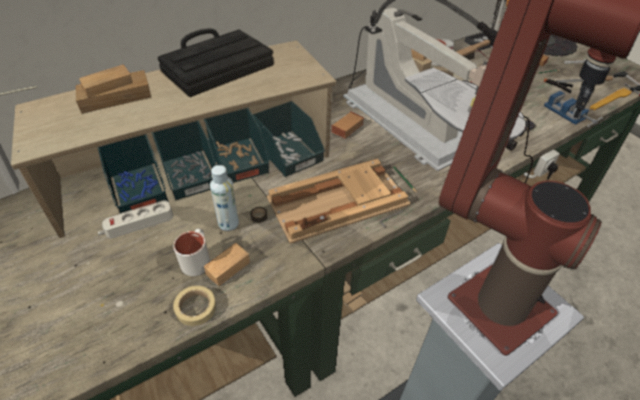

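View pics/side0.png

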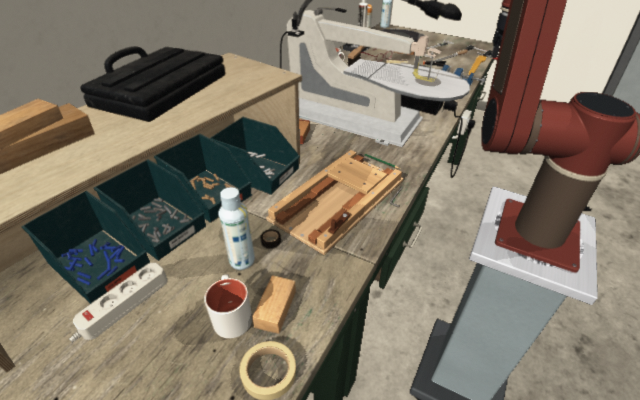

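```bash
cat > h.py <<'E'
import numpy as np, cv2
from scipy.spatial.transform import Rotation as Ro
from rig import sensors, vision, bot
def proj(ci,P):
    P=np.atleast_2d(P); c=P@ci['R'].T+ci['t']; s=c[:,:2]/c[:,2:]; s=s*(1+ci['k1']*(s**2).sum(1,keepdims=True))
    return s*[ci['fx'],ci['fy']]+[ci['cx'],ci['cy']]
def unray(ci,uv,z):  # intersect with plane z
    s0=(np.array(uv,float)-[ci['cx'],ci['cy']])/[ci['fx'],ci['fy']]; s=s0.copy()
    for _ in range(10): s=s0/(1+ci['k1']*(s@s))
    d=ci['R'].T@np.array([s[0],s[1],1]); o=-ci['R'].T@ci['t']
    return o+d*(z-o[2])/d[2]
def wristci():
    s=sensors.read_state(); ci=dict(vision.camera_info("wrist")); T=np.eye(4); T[:3,:3]=Ro.from_rotvec(s['eef_rot']).as_matrix(); T[:3,3]=s['position']
    M=np.linalg.inv(T@ci['hand_eye']); ci['R']=M[:3,:3]; ci['t']=M[:3,3]; return ci
E
python3 - <<'E'
from h import *
s=sensors.read_state(); print(Ro.from_rotvec(s['eef_rot']).as_matrix().round(3), bot.tcp_to_tips)
# jig from landmarks: estimates
L={'jig':[[.5421,.159],[.5358,.1555]],'notch':[[.5531,.2463],[.5569,.2412]],'pivot':[[.4698,.2442],[.4657,.2479]]}
J={'jig':(0,0),'notch':(.09,0),'pivot':(.075,.0835)}
A=[];B=[]
for k in L:
    for p in L[k]:A.append(J[k]);B.append(p)
A=np.array(A);B=np.array(B);a=A-A.mean(0);b=B-B.mean(0)
th=np.arctan2((a[:,0]*b[:,1]-a[:,1]*b[:,0]).sum(),(a*b).sum());R=np.array([[np.cos(th),-np.sin(th)],[np.sin(th),np.cos(th)]])
t=B.mean(0)-R@A.mean(0);print(th,t,B-A@R.T-t)
E
```

```text
[[ 0.428  0.     0.904]
 [-0.904 -0.     0.428]
 [ 0.    -1.     0.   ]] 0.014
1.3911371967869783 [0.53812383 0.15659492] [[ 0.00397617  0.00240508]
 [-0.00232383 -0.00109492]
 [-0.00110631  0.00115366]
 [ 0.00269369 -0.00394634]
 [ 0.00043014 -0.00110874]
 [-0.00366986  0.00259126]]
```

```bash
cat >> h.py <<'E'
TH=1.391; T0=np.array([.5381,.1566,0])
def jw(P,th=None,t=None):
    th=TH if th is None else th; t=T0 if t is None else t
    P=np.atleast_2d(np.array(P,float)); return Ro.from_rotvec([0,0,th]).apply(P)+t
def wj(P): return Ro.from_rotvec([0,0,-TH]).apply(np.atleast_2d(P)-T0)
def rect(x0,x1,y0,y1,z): return [(x0,y0,z),(x1,y0,z),(x1,y1,z),(x0,y1,z)]
def overlay(n,fn,ci=None,crop=None,k=1,bx=None,ang=None,img=None):
    if img is None:
        if ci is None: ci=wristci() if n=="wrist" else vision.camera_info(n)
        img,_=vision.snapshot(n)
    c0,r0,c1,r1=crop or (0,0,640,400)
    im=cv2.resize(img[r0:r1,c0:c1,::-1],None,fx=k,fy=k,interpolation=cv2.INTER_CUBIC); raw=im.copy()
    def pl(P,col,closed=True):
        uv=((proj(ci,jw(P))+.5-[c0,r0])*k); cv2.polylines(im,[np.int32(uv.round())],closed,col,1,cv2.LINE_AA)
    pl(rect(-.215,.18,-.1,.1,.012),(255,0,0))
    for s in(1,-1):
        pl(rect(-.205,.175,s*.0715,s*.0955,.04),(0,0,255))
        pl(rect(.0325,.1475,s*.044,s*.068,.025),(0,255,0))
    if bx is not None: pl(rect(bx-.055,bx+.055,-.07,.07,.046),(255,255,0))
    if ang is not None:
        a=-ang; d=np.array([np.cos(a),np.sin(a)])
        pl([(.075,.0835,.05),(.075+.068*d[0],.0835+.068*d[1],.05)],(255,0,255),False)
        pl([(.075+.055*d[0],.0835+.055*d[1],.05),(.075+.055*d[0],.0835+.055*d[1],.075)],(255,0,255),False)
    cv2.imwrite(fn,im); cv2.imwrite(fn.replace('.png','_raw.png'),raw)
    return img,ci
E
python3 - <<'E'
from h import *
b=wj([[.5228,.0497,.0367],[.5199,.0556,.04]]);print(b, wj([[.4758,.2995,.06],[.4722,.3002,.06]]))
for n,c in(("scene",(255,145,430,255)),("side",(245,135,420,265))):
    im=cv2.imread(f"pics/{n}0.png")[:,:,::-1]
    overlay(n,f"pics/ov_{n}.png",vision.camera_info(n),c,4,bx=b[:,0].mean(),ang=0,img=im)
E
```

```text
[[-0.10791287 -0.00406347  0.0367    ]
 [-0.10262658 -0.00015513  0.04      ]] [[0.12945541 0.08685042 0.06      ]
 [0.12950034 0.09051757 0.06      ]]
```

View pics/ov_scene.png

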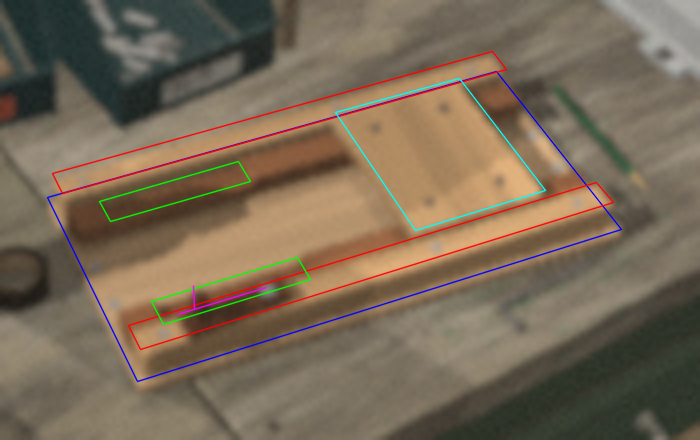

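View pics/ov_side.png

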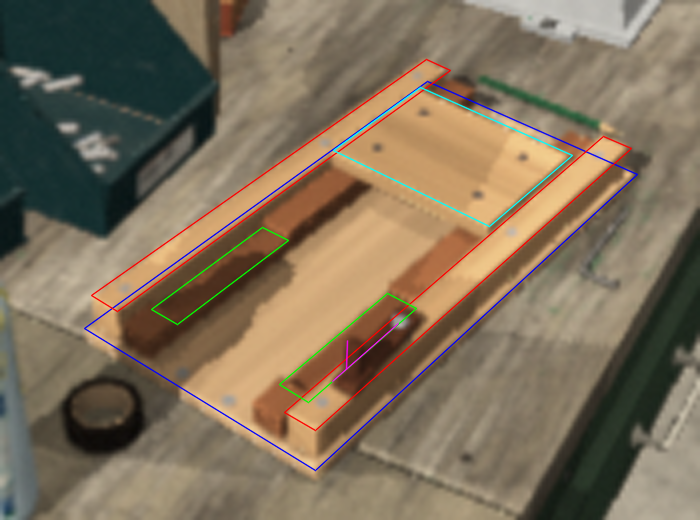

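View pics/ov_side_raw.png

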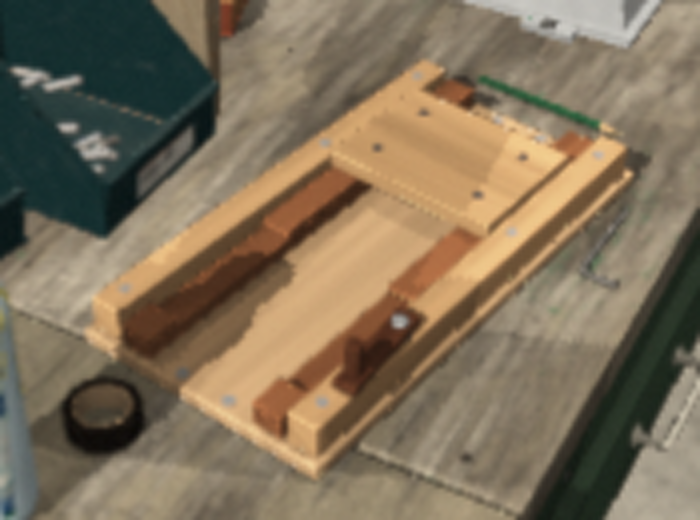

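Run:
```python
from h import *
pts=[]
for n in("scene","side"):
    p,d=vision.snapshot(n);ci=vision.camera_info(n)
    v,u=np.nonzero(d>0); z=d[v,u]
    s=cv2.undistortPoints(np.stack([u,v],1).astype(np.float64)[:,None],np.array([[ci['fx'],0,ci['cx']],[0,ci['fy'],ci['cy']],[0,0,1]]),np.array([ci['k1'],0,0,0.]))[:,0]
    c=np.c_[s*z[:,None],z]; W=(c-ci['t'])@ci['R']; pts.append(W)
    def rep(nm,lo,hi):
        m=np.all((W>lo)&(W<hi),1); print(n,nm,m.sum(), W[m].min(0).round(3) if m.any() else '',W[m].max(0).round(3) if m.any() else '')
    rep('saw',[.3,-.7,.03],[.75,-.13,.7])
    rep('sawlow x',[.3,-.7,.03],[.5,-.13,.7])
    for nm in("glue_bottle","mug","pine_block","pencil","hex_key","tape_roll","board"):
        print(nm,[(r['conf'],np.round(r['location'],3)) for r in vision.spot_in(n,nm)[:2]])
    for y in np.arange(-.6,-.1,.05):
        m=(W[:,1]>y)&(W[:,1]<y+.05)&(W[:,2]>.05)&(W[:,0]>.25); print(round(y,2), W[m,0].min().round(3) if m.any() else None,end=' ')
    print()
    rep('bottle-region',[.35,.33,.12],[.8,.6,.3])
```

```text
scene saw 7305 [ 0.3   -0.589  0.03 ] [ 0.75  -0.21   0.465]
scene sawlow x 1177 [ 0.3   -0.589  0.03 ] [ 0.5   -0.21   0.446]
glue_bottle [(0.62, array([0.618, 0.469, 0.127]))]
mug [(0.96, array([0.544, 0.601, 0.055]))]
pine_block [(0.61, array([0.475, 0.539, 0.04 ]))]
pencil []
hex_key [(0.39, array([0.398, 0.056, 0.   ]))]
tape_roll [(0.7, array([0.605, 0.378, 0.015]))]
board [(0.92, array([0.513, 0.061, 0.041]))]
-0.6 0.251 -0.55 0.25 -0.5 0.372 -0.45 0.33 -0.4 0.31 -0.35 0.309 -0.3 0.434 -0.25 0.416 -0.2 1.385 -0.15 1.383 
scene bottle-region 1538 [0.597 0.33  0.12 ] [0.8   0.6   0.299]
side saw 9249 [ 0.3   -0.623  0.03 ] [ 0.75  -0.209  0.452]
side sawlow x 3121 [ 0.3   -0.623  0.03 ] [ 0.5   -0.209  0.452]
glue_bottle [(0.68, array([0.552, 0.6  , 0.054]))]
mug [(0.71, array([0.552, 0.601, 0.058])), (0.48, array([0.542, 0.217, 0.028]))]
pine_block [(0.85, array([0.478, 0.549, 0.04 ]))]
pencil [(0.53, array([ 0.495, -0.096,  0.008]))]
hex_key []
tape_roll [(0.66, array([0.602, 0.381, 0.016]))]
board [(0.96, array([0.52 , 0.063, 0.046]))]
-0.6 0.274 -0.55 0.271 -0.5 0.384 -0.45 0.336 -0.4 0.317 -0.35 0.313 -0.3 0.322 -0.25 0.351 -0.2 1.392 -0.15 1.39 
side bottle-region 2318 [0.603 0.33  0.12 ] [0.8   0.597 0.299]
```

Run:
```python
from h import *
for n in("scene","side"):
    p,d=vision.snapshot(n);ci=vision.camera_info(n)
    v,u=np.nonzero(d>0); z=d[v,u]
    s=cv2.undistortPoints(np.stack([u,v],1).astype(np.float64)[:,None],np.array([[ci['fx'],0,ci['cx']],[0,ci['fy'],ci['cy']],[0,0,1]]),np.array([ci['k1'],0,0,0.]))[:,0]
    c=np.c_[s*z[:,None],z]; W=(c-ci['t'])@ci['R']
    m=(W[:,1]>-.5)&(W[:,1]<-.2)&(W[:,2]>.02)&(W[:,0]>.25)&(W[:,0]<.45)
    for zl in np.arange(0,.7,.05):
        q=m&(W[:,2]>zl)&(W[:,2]<=zl+.05)
        if q.sum()>3: print(n,zl.round(2),q.sum(),W[q].min(0).round(3),W[q].max(0).round(3),u[q].min(),u[q].max(),v[q].min(),v[q].max())
```

```text
scene 0.05 42 [ 0.349 -0.49   0.076] [ 0.39  -0.405  0.1  ] 506 516 139 151
scene 0.1 62 [ 0.348 -0.499  0.1  ] [ 0.376 -0.404  0.119] 507 523 131 147
scene 0.15 58 [ 0.309 -0.449  0.191] [ 0.45  -0.212  0.2  ] 452 523 113 139
scene 0.2 265 [ 0.309 -0.452  0.2  ] [ 0.45  -0.213  0.21 ] 453 524 112 137
side 0.05 171 [ 0.351 -0.468  0.063] [ 0.45  -0.391  0.1  ] 426 456 101 114
side 0.1 166 [ 0.35  -0.442  0.1  ] [ 0.449 -0.39   0.123] 428 457 100 108
side 0.15 62 [ 0.314 -0.348  0.193] [ 0.447 -0.212  0.2  ] 417 468 93 101
side 0.2 1054 [ 0.313 -0.466  0.2  ] [ 0.45  -0.212  0.245] 417 469 69 99
side 0.25 13 [ 0.442 -0.345  0.264] [ 0.449 -0.332  0.297] 431 435 54 65
side 0.3 22 [ 0.43  -0.345  0.307] [ 0.449 -0.331  0.317] 434 440 48 53
side 0.4 271 [ 0.396 -0.387  0.406] [ 0.45  -0.334  0.448] 441 461 3 20
```

```bash
python3 -m jog '[{"slide":[0,-0.1,0],"angular":[0,-0.1,0]},{"slide":[-0.1,-0.25,0.05],"angular":[0,-0.25,0]},{"slide":[-0.25,-0.333,0.12],"angular":[0,-0.4,0]},{"slide":[-0.42,-0.333,0.2],"angular":[0,-0.55,0]},{"slide":[-0.6,-0.333,0.28],"angular":[0,-0.7,0]},{"slide":[-0.75,-0.333,0.35],"angular":[0,-0.85,0]},{"slide":[-0.87,-0.333,0.41],"angular":[0,-0.95,0]},{"slide":[-0.94,-0.333,0.44],"angular":[0,-1,0]},{"slide":[-0.98,-0.333,0.46],"angular":[0,-1,0]},{"slide":[-0.98,-0.333,0.46],"angular":[0,-1,0]}]' 0 20
cat > st.py <<'E'
from h import *
import sys
s=sensors.read_state();R=Ro.from_rotvec(s['eef_rot']).as_matrix()
print('t',s['t'],'pos',s['position'].round(4),'tipjig',wj(s['position']+.014*R[:,1]).round(4),'F',s['wrist_force'].round(2),'w',s['grip_width'])
print('zang-jig deg',np.degrees(np.arctan2(R[1,2],R[0,2])-TH).round(2), 'down',R[:,1].round(4),'j',s['joints'].round(2))
if len(sys.argv)>1:
    g=np.array(eval(sys.argv[1])); # target tip in jig frame
    d=jw(g)[0]-.014*R[:,1]-s['position']; print('world d',d.round(4),'slide',(R.T@d/.12).round(3))
E
python3 st.py
```

```text
t: 2.63
position: [0.267, -0.4344, 0.2856]
eef_rot: [-1.554, 0.27, -0.27]
wrist_force: [0.4, -0.3, 0.4]
grip_width: -0.0002
t 2.6333 pos [ 0.267  -0.4344  0.2856] tipjig [[-0.63    0.161   0.2716]] F [ 0.39 -0.34  0.41] w -0.00019631195907638213
zang-jig deg -9.43 down [ 3.e-04 -4.e-04 -1.e+00] j [-1.17 -0.08  1.77  0.    1.45 -0.83]
```

```bash
python3 -m jog '[{"slide":[-0.02,0,0.1],"angular":[0,-0.05,0]},{"slide":[-0.05,0,0.25],"angular":[0,-0.1,0]},{"slide":[-0.09,0,0.45],"angular":[0,-0.15,0]},{"slide":[-0.13,0,0.65],"angular":[0,-0.2,0]},{"slide":[-0.17,0,0.85],"angular":[0,-0.21,0]},{"slide":[-0.2,0,1],"angular":[0,-0.21,0]},{"slide":[-0.2,0,1],"angular":[0,-0.21,0]},{"slide":[-0.2,0,1],"angular":[0,-0.21,0]},{"slide":[-0.2,0,1],"angular":[0,-0.21,0]},{"slide":[-0.2,0,1],"angular":[0,-0.21,0]}]'
python3 st.py '[-.19,0,.12]'
```

```text
t: 3.47
position: [0.2846, -0.315, 0.2853]
eef_rot: [-1.567, 0.141, -0.141]
wrist_force: [0.4, -0.3, -0.6]
grip_width: 0.0001
t 3.4667 pos [ 0.2846 -0.315   0.2853] tipjig [[-0.5093  0.1651  0.2713]] F [ 0.38 -0.28 -0.56] w 0.0001384222947034153
zang-jig deg -0.01 down [-1.e-04 -3.e-04 -1.e+00] j [-1.02 -0.31  1.96 -0.    1.49 -0.84]
world d [ 0.2195  0.2847 -0.1513] slide [1.375 1.26  2.662]
```

```bash
python3 -m jog '[{"slide":[0,0,0.1],"angular":[0,0,0]},{"slide":[0,0,0.3],"angular":[0,0,0]},{"slide":[0,0,0.55],"angular":[0,0,0]},{"slide":[0,0,0.8],"angular":[0,0,0]},{"slide":[0,0,0.95],"angular":[0,0,0]},{"slide":[0,0,1],"angular":[0,0,0]},{"slide":[0,0,1],"angular":[0,0,0]},{"slide":[0,0,1],"angular":[0,0,0]},{"slide":[0,0,1],"angular":[0,0,0]},{"slide":[0,0,1],"angular":[0,0,0]}]'
python3 -m jog '[{"slide":[0,0,0.1],"angular":[0,0,0]},{"slide":[0,0.0,0.3],"angular":[0,0,0]},{"slide":[0.1,0.0,0.55],"angular":[0,0,0]},{"slide":[0.3,0,0.8],"angular":[0,0,0]},{"slide":[0.5,0,0.95],"angular":[0,0,0]},{"slide":[0.7,0,1],"angular":[0,0,0]},{"slide":[0.9,0,1],"angular":[0,0,0]},{"slide":[1,0,1],"angular":[0,0,0]},{"slide":[1,0,1],"angular":[0,0,0]},{"slide":[1,0,1],"angular":[0,0,0]}]'
python3 st.py '[-.19,0,.12]'
python3 - <<'E'
from h import *
overlay("wrist","pics/w1.png",bx=-.105,ang=-.09)
for th in("board_center","pencil","jig","notch","pivot","peg"):
    print(th,[(r['conf'],r['location'].round(4) if hasattr(r['location'],'round') else r['location'],wj(r['location']).round(4)) for r in vision.landmark_of("wrist",th)[:1]])
E
```

```text
t: 4.3
position: [0.3058, -0.1968, 0.2852]
eef_rot: [-1.566, 0.142, -0.141]
wrist_force: [0.5, -0.2, -0.1]
grip_width: -0.0003
t: 5.13
position: [0.4453, -0.0997, 0.2846]
eef_rot: [-1.566, 0.142, -0.139]
wrist_force: [-0.5, -0.1, -0.2]
grip_width: -0.0004
t 5.1333 pos [ 0.4453 -0.0997  0.2846] tipjig [[-0.2688  0.0455  0.2706]] F [-0.48 -0.14 -0.16] w -0.00037178456913346323
zang-jig deg 0.02 down [-2.e-03  6.e-04 -1.e+00] j [-0.39 -0.22  1.89 -0.    1.47 -0.21]
world d [ 0.0589  0.0694 -0.1506] slide [0.382 1.254 0.656]
board_center []
pencil [(0.88, [0.5021, -0.0987, 0.0002], array([[-2.576e-01, -1.020e-02,  2.000e-04]]))]
jig []
notch []
pivot []
peg []
```

View pics/w1.png

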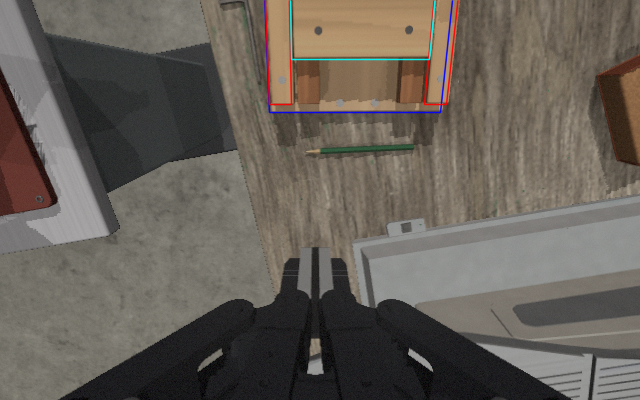

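```bash
python3 -m jog '[{"slide":[0.05,0.05,0.1],"angular":[0,0,0]},{"slide":[0.15,0.15,0.25],"angular":[0,0,0]},{"slide":[0.25,0.3,0.45],"angular":[0,0,0]},{"slide":[0.34,0.45,0.6],"angular":[0,0,0]},{"slide":[0.38,0.65,0.656],"angular":[0,0,0]},{"slide":[0.38,0.85,0.656],"angular":[0,0,0]},{"slide":[0.38,1,0.656],"angular":[0,0,0]},{"slide":[0.38,1,0.656],"angular":[0,0,0]},{"slide":[0.38,1,0.656],"angular":[0,0,0]},{"slide":[0.38,1,0.656],"angular":[0,0,0]}]'
python3 st.py '[-.19,0,.026]'
python3 - <<'E'
from h import *
overlay("wrist","pics/w2.png",bx=-.105,ang=-.09)
overlay("side","pics/s2.png",bx=-.105,ang=-.09,crop=(245,60,445,265),k=3)
E
```

```text
t: 6.32
position: [0.5049, -0.0301, 0.1667]
eef_rot: [-1.566, 0.139, -0.142]
wrist_force: [-0.4, 1.0, 0.7]
grip_width: 0.0002
t 6.3167 pos [ 0.5049 -0.0301  0.1667] tipjig [[-0.1896 -0.0008  0.1527]] F [-0.36  0.99  0.68] w 0.00020550752713332775
zang-jig deg 0.05 down [ 1.9e-03 -4.0e-04 -1.0e+00] j [-0.22  0.01  1.91 -0.    1.22 -0.04]
world d [-0.0009 -0.0002 -0.1267] slide [-0.009  1.056 -0.003]
```

View pics/w2.png

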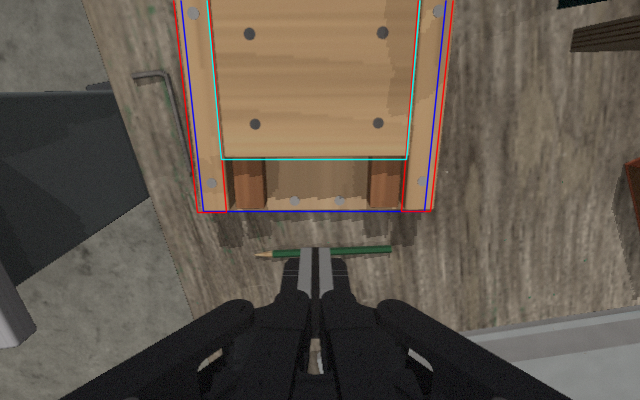

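View pics/s2.png

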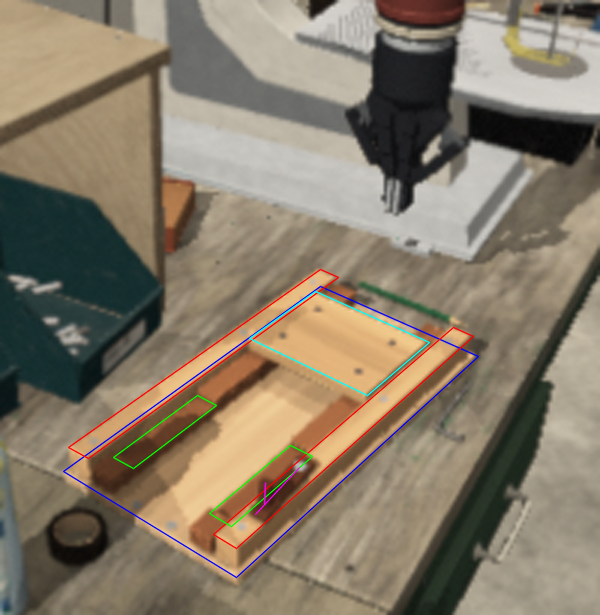

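```bash
python3 -m jog '[{"slide":[0,0.1,0],"angular":[0,0,0]},{"slide":[0,0.25,0],"angular":[0,0,0]},{"slide":[0,0.4,0],"angular":[0,0,0]},{"slide":[0,0.55,0],"angular":[0,0,0]},{"slide":[0,0.7,0],"angular":[0,0,0]},{"slide":[0,0.83,0],"angular":[0,0,0]},{"slide":[0,0.93,0],"angular":[0,0,0]},{"slide":[0,1,0],"angular":[0,0,0]},{"slide":[0,1,0],"angular":[0,0,0]},{"slide":[0,1,0],"angular":[0,0,0]}]'
python3 st.py '[-.10,0,.026]'
```

```text
t: 7.25
position: [0.5043, -0.0298, 0.0452]
eef_rot: [-1.566, 0.141, -0.14]
wrist_force: [-0.4, -0.2, -0.5]
grip_width: 0.0001
t 7.25 pos [ 0.5043 -0.0298  0.0452] tipjig [[-1.895e-01 -1.000e-04  3.120e-02]] F [-0.41 -0.2  -0.54] w 5.717064447288765e-05
zang-jig deg 0.06 down [-3.e-04  1.e-04 -1.e+00] j [-0.22  0.18  1.98 -0.    0.98 -0.04]
world d [ 0.0159  0.088  -0.0052] slide [0.    0.044 0.745]
```

Push 100 mm at a moderate speed.

```bash
python3 -m jog '[{"slide":[0,0.044,0.03],"angular":[0,0,0]},{"slide":[0,0.044,0.1],"angular":[0,0,0]},{"slide":[0,0.044,0.18],"angular":[0,0,0]},{"slide":[0,0.044,0.28],"angular":[0,0,0]},{"slide":[0,0.044,0.38],"angular":[0,0,0]},{"slide":[0,0.044,0.49],"angular":[0,0,0]},{"slide":[0,0.044,0.6],"angular":[0,0,0]},{"slide":[0,0.044,0.7],"angular":[0,0,0]},{"slide":[0,0.044,0.78],"angular":[0,0,0]},{"slide":[0,0.044,0.83],"angular":[0,0,0]}]'
python3 st.py '[.022,0,.026]'
python3 - <<'E'
from h import *
overlay("wrist","pics/w3.png",bx=-.09+.011+.055,ang=-.09)
overlay("side","pics/s3.png",bx=-.09+.011+.055,ang=-.09,crop=(245,100,425,265),k=3)
E
```

```text
t: 8.08
position: [0.5224, 0.0697, 0.0403]
eef_rot: [-1.566, 0.139, -0.14]
wrist_force: [-0.3, -3.1, 1.4]
grip_width: -0.0001
t 8.0833 pos [0.5224 0.0697 0.0403] tipjig [[-0.0883 -0.0001  0.0263]] F [-0.29 -3.09  1.44] w -0.0001186899869014406
zang-jig deg 0.15 down [ 7.e-04 -1.e-04 -1.e+00] j [-0.02  0.24  1.93 -0.    0.97  0.16]
world d [ 0.0196  0.1085 -0.0003] slide [0.002 0.003 0.919]
```

View pics/w3.png

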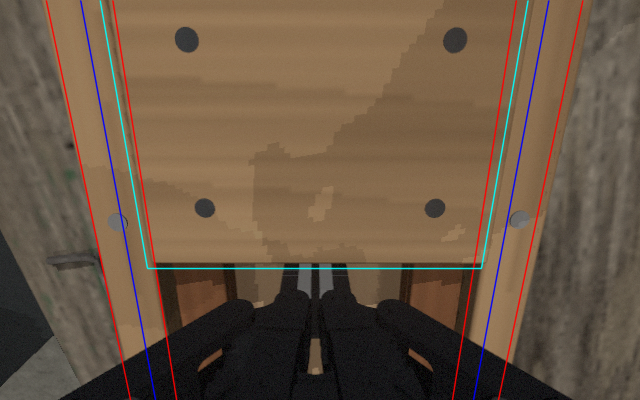

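View pics/s3.png

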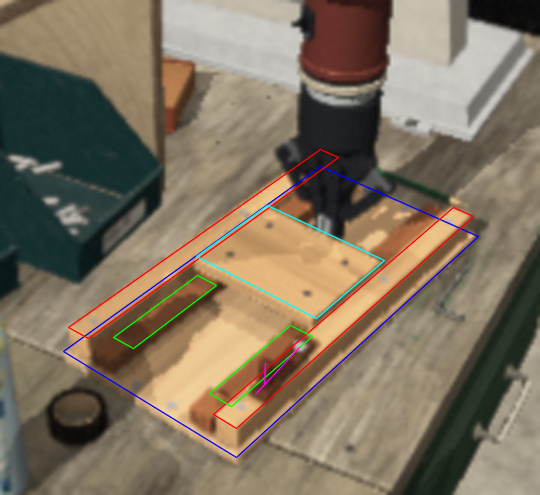

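```bash
python3 -m jog '[{"slide":[0,0.0,0.05],"angular":[0,0,0]},{"slide":[0,0,0.13],"angular":[0,0,0]},{"slide":[0,0,0.23],"angular":[0,0,0]},{"slide":[0,0,0.33],"angular":[0,0,0]},{"slide":[0,0,0.43],"angular":[0,0,0]},{"slide":[0,0,0.53],"angular":[0,0,0]},{"slide":[0,0,0.63],"angular":[0,0,0]},{"slide":[0,0,0.71],"angular":[0,0,0]},{"slide":[0,0,0.77],"angular":[0,0,0]},{"slide":[0,0,0.8],"angular":[0,0,0]}]'
python3 st.py '[.022,0,.026]'
python3 - <<'E'
from h import *
overlay("wrist","pics/w4.png",bx=.008+.012+.055,ang=-.09)
overlay("side","pics/s4.png",bx=.008+.012+.055,ang=-.09,crop=(245,100,425,265),k=3)
E
```

```text
t: 9.02
position: [0.5391, 0.1641, 0.0399]
eef_rot: [-1.566, 0.139, -0.14]
wrist_force: [0.3, -1.2, -0.8]
grip_width: -0.0001
t 9.0167 pos [0.5391 0.1641 0.0399] tipjig [[0.0076 0.0003 0.0259]] F [ 0.31 -1.23 -0.82] w -8.239953651699905e-05
zang-jig deg 0.12 down [ 1.e-04  3.e-04 -1.e+00] j [0.16 0.31 1.83 0.   0.99 0.33]
world d [0.0029 0.0142 0.0001] slide [ 0.003 -0.001  0.12 ]
```

View pics/w4.png

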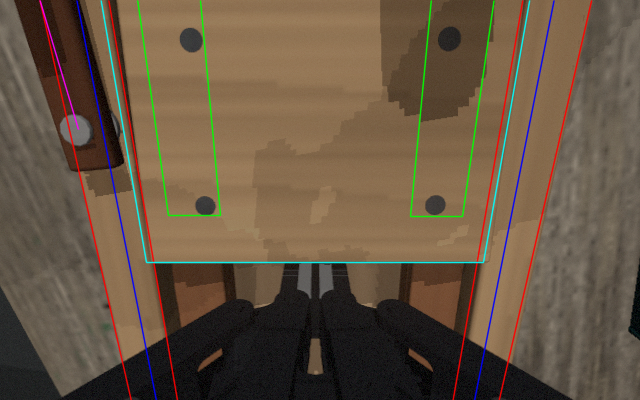

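View pics/s4.png

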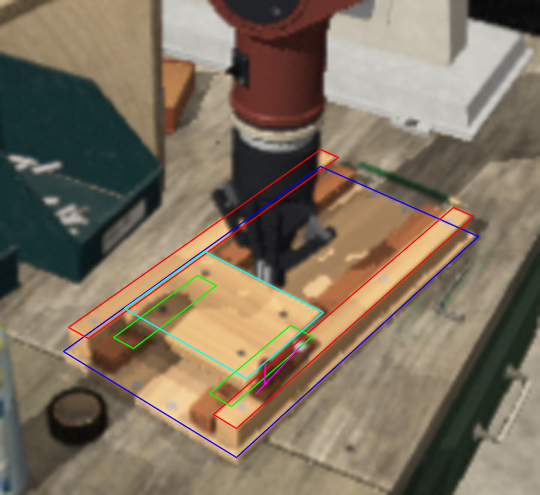

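```bash
python3 -m jog '[{"slide":[0,0.0,0.02],"angular":[0,0,0]},{"slide":[0,0,0.04],"angular":[0,0,0]},{"slide":[0,0,0.06],"angular":[0,0,0]},{"slide":[0,0,0.08],"angular":[0,0,0]},{"slide":[0,0,0.095],"angular":[0,0,0]},{"slide":[0,0,0.11],"angular":[0,0,0]},{"slide":[0,0,0.12],"angular":[0,0,0]},{"slide":[0,0,0.13],"angular":[0,0,0]},{"slide":[0,0,0.13],"angular":[0,0,0]},{"slide":[0,0,0.13],"angular":[0,0,0]}]'
python3 st.py
python3 - <<'E'
from h import *
overlay("wrist","pics/w5.png",bx=.09,ang=-.09)
overlay("side","pics/s5.png",bx=.09,ang=-.09,crop=(245,100,425,265),k=3)
E
```

```text
t: 9.95
position: [0.542, 0.1782, 0.0401]
eef_rot: [-1.566, 0.14, -0.141]
wrist_force: [0.6, -0.7, -0.4]
grip_width: 0.0004
t 9.95 pos [0.542  0.1782 0.0401] tipjig [[0.022  0.     0.0261]] F [ 0.61 -0.71 -0.44] w 0.000409819279743144
zang-jig deg 0.07 down [ 4.e-04  2.e-04 -1.e+00] j [0.18 0.33 1.81 0.   1.   0.36]
```

View pics/w5.png

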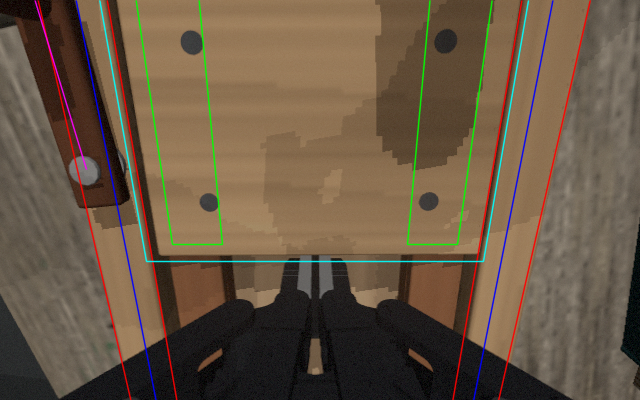

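View pics/s5_raw.png

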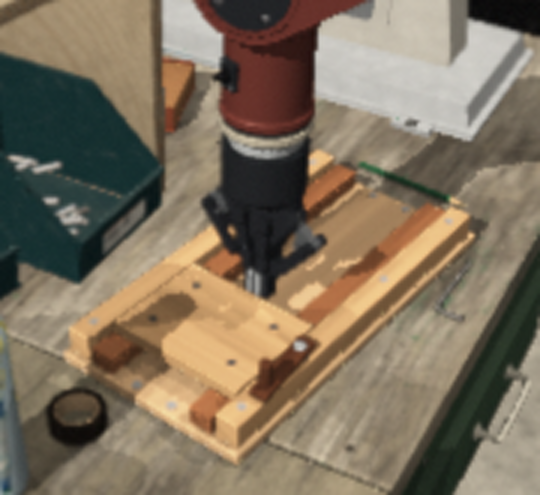

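```bash
python3 -m jog '[{"slide":[0,0.0,-0.05],"angular":[0,0,0]},{"slide":[0,0,-0.15],"angular":[0,0,0]},{"slide":[0,0,-0.25],"angular":[0,0,0]},{"slide":[0,-0.1,-0.3],"angular":[0,0,0]},{"slide":[0,-0.3,-0.35],"angular":[0,0,0]},{"slide":[0,-0.5,-0.35],"angular":[0,0,0]},{"slide":[0,-0.7,-0.35],"angular":[0,0,0]},{"slide":[0,-0.85,-0.35],"angular":[0,0,0]},{"slide":[0,-0.85,-0.35],"angular":[0,0,0]},{"slide":[0,-0.85,-0.35],"angular":[0,0,0]}]'
python3 st.py
cat > chk.py <<'E'
from h import *
import sys
tag=sys.argv[1]; ang=float(sys.argv[2])
ci=wristci(); p,d=vision.snapshot("wrist"); overlay("wrist",f"pics/w{tag}.png",ci=ci,bx=.09,ang=ang,img=p)
v,u=np.nonzero(d>0); z=d[v,u]
s=cv2.undistortPoints(np.stack([u,v],1).astype(float)[:,None],np.array([[ci['fx'],0,ci['cx']],[0,ci['fy'],ci['cy']],[0,0,1]]),np.array([ci['k1'],0,0,0.]))[:,0]
W=(np.c_[s*z[:,None],z]-ci['t'])@ci['R']; J=wj(W)
for x in np.arange(0.0,.15,.01):
    r=[]
    for ys in((-.06,-.02),(.0,.03),(.03,.06),(-.09,-.075),(.075,.09)):
        m=(abs(J[:,0]-x)<.004)&(J[:,1]>ys[0])&(J[:,1]<ys[1])
        r.append(np.median(J[m,2]).round(4) if m.sum()>5 else None)
    print(x.round(3),r)
overlay("side",f"pics/s{tag}.png",bx=.09,ang=ang,crop=(245,100,425,265),k=3)
E
python3 chk.py 6 -.09
```

```text
t: 10.88
position: [0.5354, 0.1361, 0.1441]
eef_rot: [-1.565, 0.138, -0.144]
wrist_force: [-0.2, -0.1, 0.2]
grip_width: 0.0001
t 10.8833 pos [0.5354 0.1361 0.1441] tipjig [[-0.0206 -0.0011  0.1301]] F [-0.2  -0.12  0.15] w 0.00014309389621093728
zang-jig deg 0.01 down [ 3.8e-03  4.0e-04 -1.0e+00] j [ 0.11  0.14  1.82 -0.    1.18  0.29]
0.0 [np.float64(0.0136), np.float64(0.2084), np.float64(0.0319), np.float64(0.0408), np.float64(0.0407)]
0.01 [np.float64(0.0136), np.float64(0.0127), np.float64(0.0317), np.float64(0.0407), np.float64(0.0407)]
0.02 [np.float64(0.0136), np.float64(0.0128), np.float64(0.0317), np.float64(0.0406), np.float64(0.0408)]
0.03 [np.float64(0.0284), np.float64(0.0128), np.float64(0.0323), np.float64(0.0407), np.float64(0.0406)]
0.04 [np.float64(0.0397), np.float64(0.0396), np.float64(0.0396), np.float64(0.0406), np.float64(0.0407)]
0.05 [np.float64(0.0396), np.float64(0.0397), np.float64(0.0397), np.float64(0.0406), np.float64(0.0407)]
0.06 [np.float64(0.0396), np.float64(0.0396), np.float64(0.0396), np.float64(0.0406), np.float64(0.0488)]
0.07 [np.float64(0.0396), np.float64(0.0396), np.float64(0.0396), np.float64(0.0405), np.float64(0.051)]
0.08 [np.float64(0.0395), np.float64(0.0395), np.float64(0.0396), np.float64(0.0406), np.float64(0.0509)]
0.09 [np.float64(0.0395), np.float64(0.0396), np.float64(0.0397), np.float64(0.0407), np.float64(0.0504)]
0.1 [np.float64(0.0397), np.float64(0.0397), np.float64(0.0396), np.float64(0.0406), np.float64(0.0503)]
0.11 [np.float64(0.0396), np.float64(0.0396), np.float64(0.0395), np.float64(0.0407), np.float64(0.0502)]
0.12 [None, None, None, None, None]
0.13 [None, None, None, None, None]
0.14 [None, None, None, None, None]
```

View pics/w6.png

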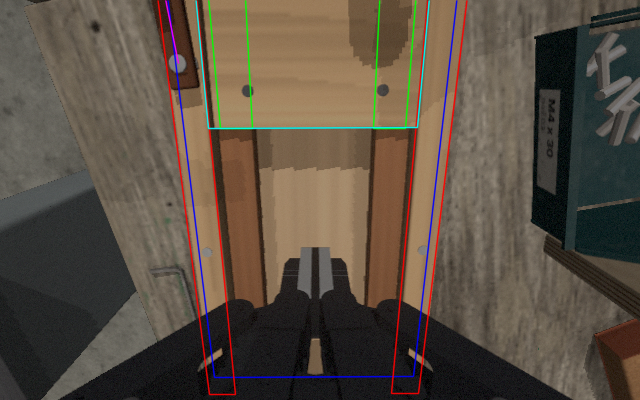

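View pics/s6_raw.png

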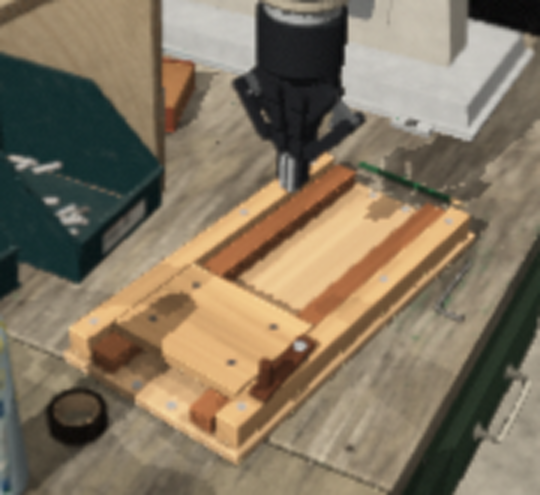

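```bash
python3 -m jog '[{"slide":[-0.03,0,0.05],"angular":[0,0,0]},{"slide":[-0.1,0,0.2],"angular":[0,0,0]},{"slide":[-0.2,0,0.4],"angular":[0,0,0]},{"slide":[-0.3,0,0.6],"angular":[0,0,0]},{"slide":[-0.4,0,0.8],"angular":[0,0,0]},{"slide":[-0.47,0,0.93],"angular":[0,0,0]},{"slide":[-0.5,0,1],"angular":[0,0,0]},{"slide":[-0.5,0,1],"angular":[0,0,0]},{"slide":[-0.5,0,1],"angular":[0,0,0]},{"slide":[-0.5,0,1],"angular":[0,0,0]}]'
python3 -m jog '[{"slide":[-0.05,0,0.05],"angular":[0,0.1,0]},{"slide":[-0.15,0,0.15],"angular":[0,0.22,0]},{"slide":[-0.25,0,0.25],"angular":[0,0.35,0]},{"slide":[-0.35,0,0.35],"angular":[0,0.48,0]},{"slide":[-0.42,0,0.42],"angular":[0,0.62,0]},{"slide":[-0.46,0,0.46],"angular":[0,0.75,0]},{"slide":[-0.46,0,0.47],"angular":[0,0.88,0]},{"slide":[-0.46,0,0.47],"angular":[0,1,0]},{"slide":[-0.46,0,0.47],"angular":[0,1,0]},{"slide":[-0.46,0,0.47],"angular":[0,1,0]}]'
python3 st.py '[.156,.1145,.057]'
python3 - <<'E'
from h import *
overlay("wrist","pics/w7.png",bx=.09,ang=-.09)
for n in ("wrist","side","scene"):
    if n!="wrist":vision.snapshot(n)
    for th in("peg","pivot"):
        print(n,th,[(r['conf'],wj(r['location']).round(4)) for r in vision.landmark_of(n,th)[:2]])
E
```

```text
t: 11.82
position: [0.4967, 0.2646, 0.1415]
eef_rot: [-1.567, 0.141, -0.14]
wrist_force: [-0.2, 0.2, 0.7]
grip_width: -0.0001
t: 12.65
position: [0.4528, 0.3299, 0.1419]
eef_rot: [-1.437, 0.751, -0.751]
wrist_force: [0.5, 0.1, -0.1]
grip_width: -0.0002
t 12.65 pos [0.4528 0.3299 0.1419] tipjig [[0.1552 0.1149 0.1279]] F [ 0.47  0.1  -0.13] w -0.0002051797150921848
zang-jig deg -44.85 down [-1.e-04 -2.e-04 -1.e+00] j [ 0.49  0.16  1.79 -0.    1.18  1.45]
world d [ 0.0005  0.0007 -0.0709] slide [-0.003  0.591  0.007]
wrist peg [(0.96, array([[0.1294, 0.0903, 0.0632]]))]
wrist pivot [(0.93, array([[0.0693, 0.082 , 0.0407]]))]
side peg []
side pivot [(0.78, array([[0.0726, 0.0855, 0.0406]]))]
scene peg [(0.76, array([[0.1319, 0.0822, 0.0615]]))]
scene pivot [(0.82, array([[0.072 , 0.0839, 0.0444]]))]
```

View pics/w7.png

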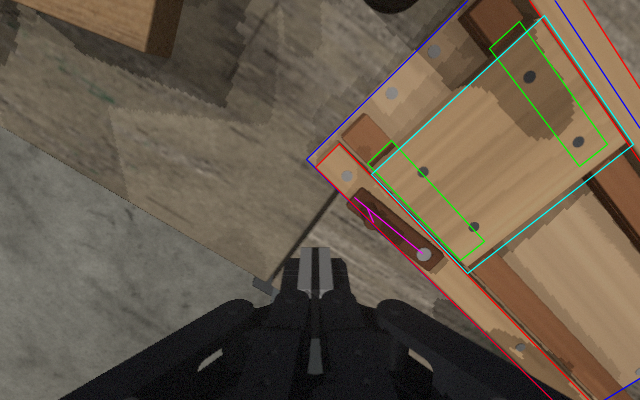

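```bash
python3 -m jog '[{"slide":[0,0.05,0],"angular":[0,0,0]},{"slide":[0,0.15,0],"angular":[0,0,0]},{"slide":[0,0.27,0],"angular":[0,0,0]},{"slide":[0,0.4,0],"angular":[0,0,0]},{"slide":[0,0.5,0],"angular":[0,0,0]},{"slide":[0,0.57,0],"angular":[0,0,0]},{"slide":[0,0.59,0],"angular":[0,0,0]},{"slide":[0,0.59,0],"angular":[0,0,0]},{"slide":[0,0.59,0],"angular":[0,0,0]},{"slide":[0,0.59,0],"angular":[0,0,0]}]'
python3 st.py
python3 - <<'E'
from h import *
overlay("wrist","pics/w8.png",bx=.09,ang=-.09)
overlay("side","pics/s8.png",bx=.09,ang=-.09,crop=(245,100,425,265),k=3)
E
```

```text
t: 13.93
position: [0.453, 0.3312, 0.0721]
eef_rot: [-1.435, 0.751, -0.752]
wrist_force: [-0.1, 0.2, -0.1]
grip_width: -0.0001
t 13.9333 pos [0.453  0.3312 0.0721] tipjig [[0.1566 0.1149 0.0581]] F [-0.14  0.22 -0.12] w -7.514826051501888e-05
zang-jig deg -44.93 down [ 1.5e-03  8.0e-04 -1.0e+00] j [0.49 0.26 1.83 0.   1.05 1.45]
```

View pics/w8.png

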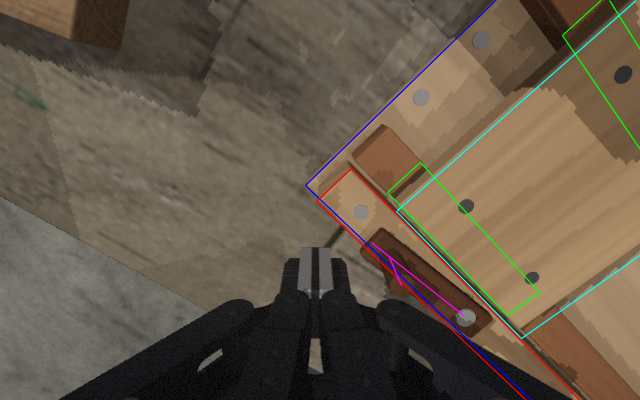

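View pics/s8_raw.png

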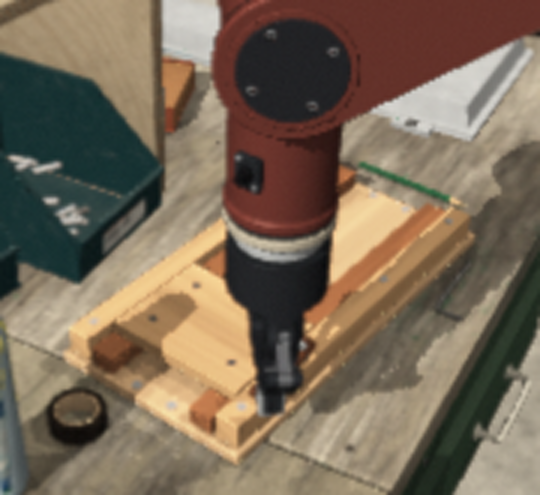

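```bash
cat > arc.py <<'E'
from h import *
import sys
c=float(sys.argv[1]); ph=[float(a) for a in sys.argv[2:]]
s=sensors.read_state();R=Ro.from_rotvec(s['eef_rot']).as_matrix()
for p in ph:
    k=.7071*c
    F=[.075+.055*np.cos(p)+k,.0835-.055*np.sin(p)+k,0]
    d=jw(F)[0]-(s['position']+.014*R[:,1]); d[2]=0
    print(p,(R.T@d/.12).round(3))
E
python3 arc.py .0175 -.09 0 .12 .25 .4 .55 .7 .85 1 1.1
```

```text
-0.09 [ 0.168  0.    -0.002]
0.0 [0.196 0.    0.029]
0.12 [0.237 0.    0.065]
0.25 [0.286 0.    0.099]
0.4 [0.348 0.    0.129]
0.55 [0.413 0.    0.15 ]
0.7 [0.481 0.    0.161]
0.85 [0.55  0.    0.162]
1.0 [0.618 0.    0.152]
1.1 [0.662 0.    0.14 ]
```

```bash
python3 -m jog '[{"slide":[0.08,0,0],"angular":[0,0,0]},{"slide":[0.168,0,0],"angular":[0,0,0]},{"slide":[0.196,0,0.029],"angular":[0,0,0]},{"slide":[0.237,0,0.065],"angular":[0,0,0]},{"slide":[0.286,0,0.1],"angular":[0,0,0]},{"slide":[0.348,0,0.13],"angular":[0,0,0]},{"slide":[0.413,0,0.15],"angular":[0,0,0]},{"slide":[0.48,0,0.16],"angular":[0,0,0]},{"slide":[0.53,0,0.162],"angular":[0,0,0]},{"slide":[0.55,0,0.162],"angular":[0,0,0]}]'
python3 st.py
python3 - <<'E'
from h import *
overlay("wrist","pics/w9.png",bx=.09,ang=.85)
overlay("side","pics/s9.png",bx=.09,ang=.85,crop=(245,100,425,265),k=3)
for n in ("wrist","side"):
    for th in("peg",):
        print(n,th,[(r['conf'],wj(r['location']).round(4)) for r in vision.landmark_of(n,th)[:2]])
E
```

```text
t: 14.87
position: [0.5064, 0.2862, 0.0709]
eef_rot: [-1.437, 0.753, -0.753]
wrist_force: [0.4, 1.5, 0.0]
grip_width: 0.0001
t 14.8667 pos [0.5064 0.2862 0.0709] tipjig [[0.1219 0.0543 0.0569]] F [0.36 1.52 0.05] w 9.012249056241656e-05
zang-jig deg -45.0 down [-5.e-04 -7.e-04 -1.e+00] j [ 0.38  0.31  1.77 -0.    1.06  1.34]
wrist peg [(0.83, array([[0.1083, 0.0413, 0.0632]]))]
side peg [(0.61, array([[0.1071, 0.0387, 0.0599]])), (0.17, array([[0.076 , 0.0875, 0.0424]]))]
```

View pics/w9.png

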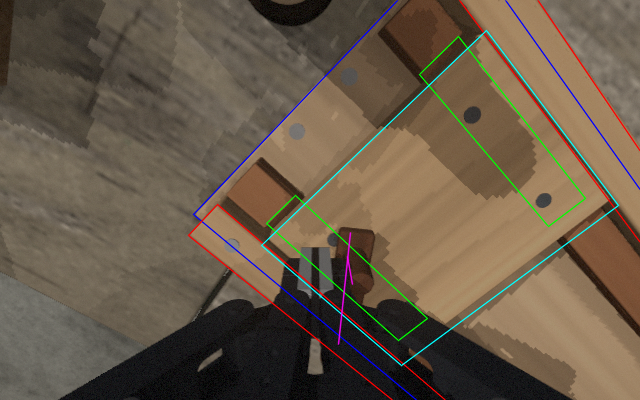

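View pics/s9.png

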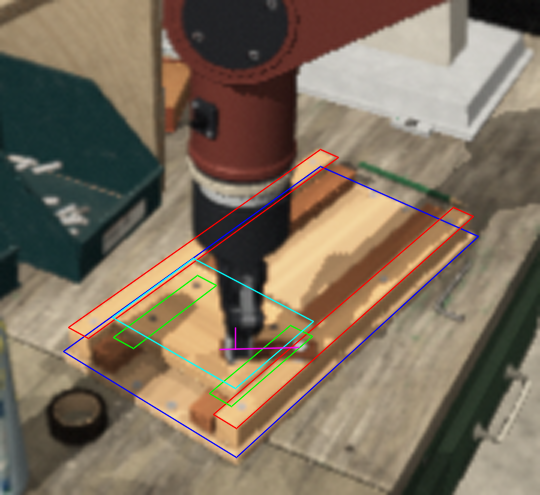

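```bash
python3 arc.py .0205 .95 1.02 1.1 1.18 1.26 1.34 1.42 1.5 1.54 1.571
```

```text
0.95 [ 0.02  -0.     0.005]
1.02 [ 0.051 -0.    -0.001]
1.1 [ 0.087  0.    -0.011]
1.18 [ 0.121  0.    -0.024]
1.26 [ 0.154  0.    -0.039]
1.34 [ 0.186  0.    -0.058]
1.42 [ 0.217  0.    -0.078]
1.5 [ 0.245  0.    -0.101]
1.54 [ 0.259  0.    -0.113]
1.571 [ 0.269  0.    -0.123]
```

```bash
python3 -m jog '[{"slide":[0.02,0,0.005],"angular":[0,0,0]},{"slide":[0.05,0,0],"angular":[0,0,0]},{"slide":[0.087,0,-0.011],"angular":[0,0,0]},{"slide":[0.12,0,-0.024],"angular":[0,0,0]},{"slide":[0.154,0,-0.04],"angular":[0,0,0]},{"slide":[0.186,0,-0.058],"angular":[0,0,0]},{"slide":[0.215,0,-0.078],"angular":[0,0,0]},{"slide":[0.235,0,-0.095],"angular":[0,0,0]},{"slide":[0.25,0,-0.107],"angular":[0,0,0]},{"slide":[0.25,0,-0.107],"angular":[0,0,0]}]'
python3 st.py
python3 arc.py .0205 1.5 1.54 1.571
python3 - <<'E'
from h import *
overlay("wrist","pics/w10.png",bx=.09,ang=1.571)
overlay("side","pics/s10.png",bx=.09,ang=1.571,crop=(245,100,425,265),k=3)
for n in ("wrist","side"):
    for th in("peg",):
        print(n,th,[(r['conf'],wj(r['location']).round(4)) for r in vision.landmark_of(n,th)[:2]])
E
```

```text
t: 15.9
position: [0.5124, 0.2551, 0.0711]
eef_rot: [-1.437, 0.752, -0.752]
wrist_force: [-0.3, 0.3, 0.3]
grip_width: -0.0002
t 15.9 pos [0.5124 0.2551 0.0711] tipjig [[0.0923 0.0429 0.0571]] F [-0.27  0.3   0.35] w -0.00019335478627127277
zang-jig deg -44.96 down [-3.e-04 -3.e-04 -1.e+00] j [ 0.32  0.29  1.8  -0.    1.06  1.29]
1.5 [-0.008 -0.     0.005]
1.54 [ 0.006  0.    -0.007]
1.571 [ 0.016  0.    -0.017]
wrist peg [(0.64, array([[0.0755, 0.03  , 0.0617]]))]
side peg [(0.69, array([[0.0785, 0.0305, 0.0621]]))]
```

View pics/w10.png

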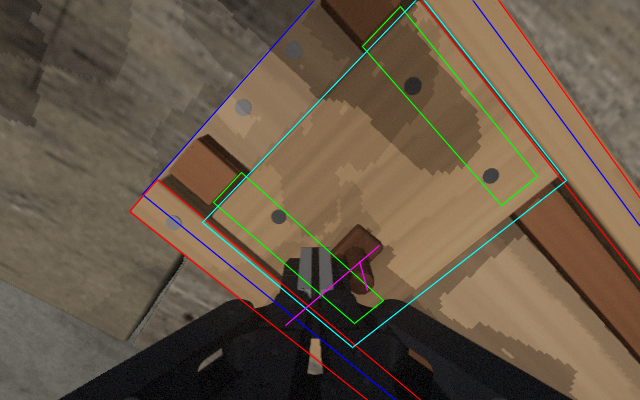

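View pics/s10.png

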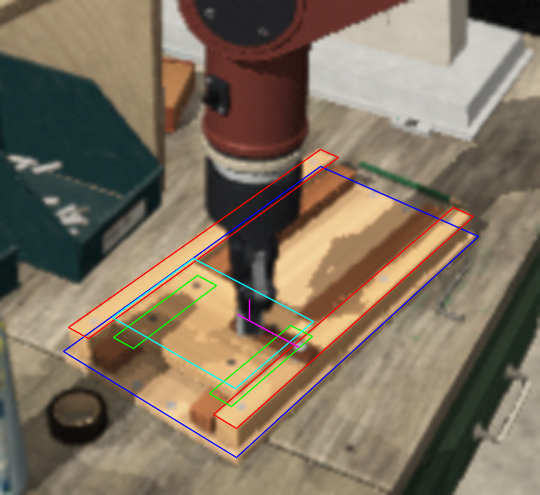

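```bash
python3 -m jog '[{"slide":[0.005,0,-0.005],"angular":[0,0,0]},{"slide":[0.01,0,-0.01],"angular":[0,0,0]},{"slide":[0.015,0,-0.015],"angular":[0,0,0]},{"slide":[0.016,0,-0.016],"angular":[0,0,0]},{"slide":[0.016,0,-0.016],"angular":[0,0,0]},{"slide":[0.016,0,-0.016],"angular":[0,0,0]},{"slide":[0.016,0,-0.016],"angular":[0,0,0]},{"slide":[0.016,0,-0.016],"angular":[0,0,0]},{"slide":[0.016,0,-0.016],"angular":[0,0,0]},{"slide":[0.016,0,-0.016],"angular":[0,0,0]}]'
python3 st.py
python3 -m jog '[{"slide":[-0.05,0,0.02],"angular":[0,0,0]},{"slide":[-0.12,-0.05,0.05],"angular":[0,0,0]},{"slide":[-0.17,-0.2,0.05],"angular":[0,0,0]},{"slide":[-0.2,-0.4,0.0],"angular":[0,0,0]},{"slide":[-0.2,-0.6,-0.2],"angular":[0,0,0]},{"slide":[-0.2,-0.8,-0.4],"angular":[0,0,0]},{"slide":[-0.2,-0.95,-0.6],"angular":[0,0,0]},{"slide":[-0.2,-1,-0.8],"angular":[0,0,0]},{"slide":[-0.2,-1,-0.9],"angular":[0,0,0]},{"slide":[-0.2,-1,-0.9],"angular":[0,0,0]}]'
python3 chk.py 11 1.571
python3 - <<'E'
from h import *
vision.snapshot("scene")
for n in ("wrist","side","scene"):
    for th in("peg","pivot"):
        print(n,th,[(r['conf'],wj(r['location']).round(4)) for r in vision.landmark_of(n,th)[:1]])
E
```

```text
t: 16.93
position: [0.512, 0.253, 0.0712]
eef_rot: [-1.437, 0.752, -0.752]
wrist_force: [-1.2, 0.9, -0.1]
grip_width: 0.0003
t 16.9333 pos [0.512  0.253  0.0712] tipjig [[0.0902 0.0429 0.0572]] F [-1.22  0.86 -0.07] w 0.0003450934786618591
zang-jig deg -44.94 down [-0.  0. -1.] j [0.32 0.28 1.8  0.   1.06 1.28]
t: 17.77
position: [0.4083, 0.211, 0.1924]
eef_rot: [-1.436, 0.751, -0.752]
wrist_force: [-0.9, 0.2, 0.2]
grip_width: -0.0001
0.0 [np.float64(0.0145), np.float64(0.0128), np.float64(0.0321), np.float64(0.0407), np.float64(0.2598)]
0.01 [np.float64(0.0155), np.float64(0.0127), np.float64(0.0322), np.float64(0.0408), np.float64(0.0407)]
0.02 [np.float64(0.0151), np.float64(0.0127), np.float64(0.0321), np.float64(0.0408), np.float64(0.0407)]
0.03 [np.float64(0.032), np.float64(0.0128), np.float64(0.0325), None, np.float64(0.0407)]
0.04 [np.float64(0.0397), np.float64(0.0396), np.float64(0.0397), None, np.float64(0.0407)]
0.05 [np.float64(0.0397), np.float64(0.0397), np.float64(0.0397), None, np.float64(0.0407)]
0.06 [np.float64(0.0397), np.float64(0.0396), np.float64(0.0396), Non
[... 217 characters left out ...]
0397), np.float64(0.0396), None, np.float64(0.0406)]
0.1 [None, np.float64(0.0397), np.float64(0.0395), None, np.float64(0.0406)]
0.11 [None, np.float64(0.0396), np.float64(0.0396), None, np.float64(0.0405)]
0.12 [None, np.float64(0.0397), np.float64(0.0397), None, np.float64(0.0407)]
0.13 [None, None, np.float64(0.0398), None, np.float64(0.0406)]
0.14 [None, None, np.float64(0.0395), None, np.float64(0.0406)]
wrist peg []
wrist pivot [(0.89, array([[0.0747, 0.0833, 0.0434]]))]
side peg [(0.55, array([[0.08  , 0.0267, 0.0586]]))]
side pivot [(0.63, array([[0.0752, 0.0827, 0.0437]]))]
scene peg [(0.57, array([[0.0789, 0.023 , 0.0626]]))]
scene pivot [(0.84, array([[0.0743, 0.0843, 0.0439]]))]
```

View pics/w11.png

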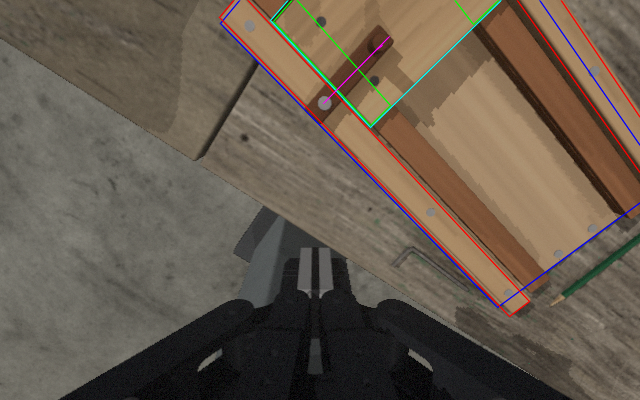

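View pics/s11.png

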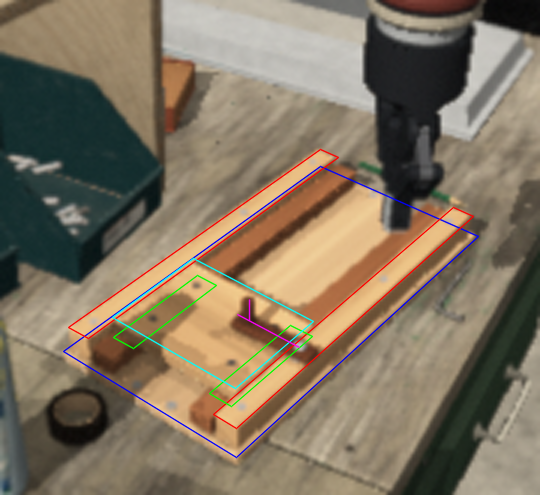

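Run:
```python
from h import *
ci=wristci(); p,d=vision.snapshot("wrist")
v,u=np.nonzero(d>0); z=d[v,u]
s=cv2.undistortPoints(np.stack([u,v],1).astype(float)[:,None],np.array([[ci['fx'],0,ci['cx']],[0,ci['fy'],ci['cy']],[0,0,1]]),np.array([ci['k1'],0,0,0.]))[:,0]
J=wj((np.c_[s*z[:,None],z]-ci['t'])@ci['R'])
m=(J[:,2]>.047)&(J[:,2]<.054)&(abs(J[:,0]-.075)<.04)&(J[:,1]>-.01)&(J[:,1]<.11)
Q=J[m];print(m.sum(),Q.min(0),Q.max(0))
ys=np.arange(.035,.075,.004);lo=[];hi=[]
for y in ys:
    q=Q[abs(Q[:,1]-y)<.002,0]; lo.append(np.percentile(q,3));hi.append(np.percentile(q,97))
print(np.c_[ys,lo,hi].round(4))
mid=(np.array(lo)+hi)/2
print('slopes dx/dy',np.polyfit(ys,lo,1)[0],np.polyfit(ys,hi,1)[0],np.polyfit(ys,mid,1)[0])
k=J[(J[:,2]>.07)&(J[:,2]<.08)&(abs(J[:,0]-.075)<.04)&(J[:,1]>-.01)&(J[:,1]<.11)];print('peg top',len(k),k.mean(0))
# fence orientation check: inner/outer edge of +y fence, z>.038
xs=np.arange(-.1,.03,.01);e=[]
f=J[(J[:,2]>.038)&(J[:,2]<.044)&(J[:,1]>.06)&(J[:,1]<.105)]
for x in xs:
    q=f[abs(f[:,0]-x)<.003,1]; e.append((q.min(),q.max()) if len(q)>5 else (np.nan,np.nan))
e=np.array(e);ok=~np.isnan(e[:,0]);print('fence slope',np.polyfit(xs[ok],e[ok,0],1),np.polyfit(xs[ok],e[ok,1],1))
```

```text
2355 [0.06546422 0.01508694 0.04722989] [0.08639626 0.0979514  0.05397701]
[[0.035  0.0689 0.0856]
 [0.039  0.0685 0.0851]
 [0.043  0.0685 0.0852]
 [0.047  0.0681 0.0848]
 [0.051  0.068  0.0848]
 [0.055  0.068  0.0845]
 [0.059  0.0676 0.0841]
 [0.063  0.0675 0.0841]
 [0.067  0.0671 0.0838]
 [0.071  0.0669 0.0837]]
slopes dx/dy -0.05212342706453881 -0.05152443937495701 -0.05182393321974796
peg top 269 [0.07739213 0.02852893 0.07508277]
fence slope [0.00868046 0.07056131] [0.01399174 0.09422318]
```

Run:
```python
import cv2
im=cv2.imread('pics/w11_raw.png')[0:140,210:510]; cv2.imwrite('pics/z11.png',cv2.resize(im,None,fx=2.6,fy=2.6,interpolation=cv2.INTER_CUBIC))
```

```text
(no output)
```

View pics/z11.png

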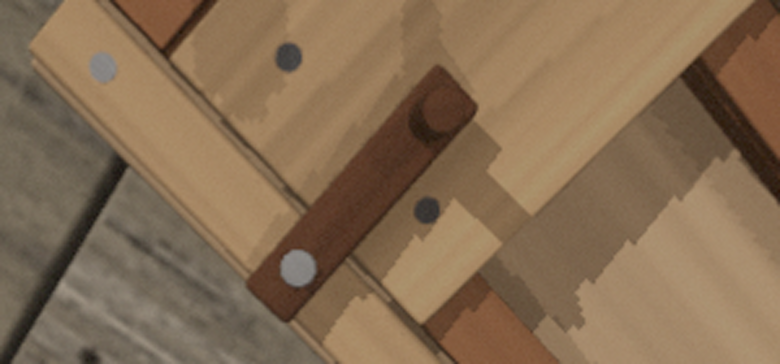

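```bash
cat > bar.py <<'E'
from h import *
ci=wristci(); p,d=vision.snapshot("wrist")
v,u=np.nonzero(d>0); z=d[v,u]
s=cv2.undistortPoints(np.stack([u,v],1).astype(float)[:,None],np.array([[ci['fx'],0,ci['cx']],[0,ci['fy'],ci['cy']],[0,0,1]]),np.array([ci['k1'],0,0,0.]))[:,0]
J=wj((np.c_[s*z[:,None],z]-ci['t'])@ci['R'])
def edges(Q,ax,vals,w):
    lo=[];hi=[]
    for y in vals:
        q=Q[abs(Q[:,1-ax]-y)<w,ax]
        lo.append(np.percentile(q,2) if len(q)>5 else np.nan);hi.append(np.percentile(q,98) if len(q)>5 else np.nan)
    return np.array(lo),np.array(hi)
def slope(x,y):
    k=~np.isnan(y); return np.polyfit(x[k],y[k],1).round(4) if k.sum()>3 else None
Q=J[(J[:,2]>.047)&(J[:,2]<.054)&(abs(J[:,0]-.075)<.04)&(J[:,1]>-.01)&(J[:,1]<.11)]
ys=np.arange(.035,.09,.004);lo,hi=edges(Q,0,ys,.002); a=slope(ys,lo),slope(ys,hi); print('bar dx/dy',a)
Q=J[(J[:,2]>.0365)&(J[:,2]<.042)&(J[:,0]<.06)&(J[:,0]>0)&(abs(J[:,1])<.066)]
ys=np.arange(-.06,.062,.004);lo,hi=edges(Q,0,ys,.002); print('board rear dx/dy',slope(ys,lo),np.isnan(lo).sum())
f=J[(J[:,2]>.0395)&(J[:,2]<.044)&(J[:,1]>.06)&(J[:,1]<.105)]
xs=np.arange(-.15,.04,.008);lo,hi=edges(f,1,xs,.003);print('fence dy/dx',slope(xs,lo),slope(xs,hi))
f=J[(J[:,2]>.029)&(J[:,2]<.035)&(J[:,1]>.03)&(J[:,1]<.07)]
xs=np.arange(-.15,.02,.008);lo,hi=edges(f,1,xs,.003);print('rail dy/dx',slope(xs,lo))
E
python3 bar.py; python3 st.py
```

```text
bar dx/dy (array([-0.0494,  0.0702]), array([-0.0491,  0.0874]))
board rear dx/dy [0.0006 0.0342] 0
fence dy/dx [-0.0028  0.07  ] [0.008  0.0933]
rail dy/dx [0.0092 0.0434]
t 18.3167 pos [0.4097 0.2112 0.1908] tipjig [[0.0308 0.1362 0.1768]] F [0.51 0.15 0.41] w -0.0002945450901076429
zang-jig deg -44.94 down [-7.e-04 -2.e-04 -1.e+00] j [ 0.3  -0.13  2.    0.    1.28  1.27]
```

```bash
python3 -m jog '[{"slide":[0,0,0.1],"angular":[0,0,0]},{"slide":[0,0,0.25],"angular":[0,0,0]},{"slide":[0,0.05,0.42],"angular":[0,0,0]},{"slide":[0,0.15,0.6],"angular":[0,0,0]},{"slide":[0.04,0.28,0.76],"angular":[0,0,0]},{"slide":[0.047,0.4,0.85],"angular":[0,0,0]},{"slide":[0.047,0.47,0.886],"angular":[0,0,0]},{"slide":[0.047,0.47,0.886],"angular":[0,0,0]},{"slide":[0.047,0.47,0.886],"angular":[0,0,0]},{"slide":[0.047,0.47,0.886],"angular":[0,0,0]}]'
python3 st.py '[.102,.057,.057]'
```

```text
t: 19.15
position: [0.4999, 0.267, 0.1354]
eef_rot: [-1.437, 0.752, -0.752]
wrist_force: [0.8, -0.3, 0.6]
grip_width: -0.0
t 19.15 pos [0.4999 0.267  0.1354] tipjig [[0.1018 0.0573 0.1214]] F [ 0.83 -0.29  0.58] w -2.2326911270380785e-05
zang-jig deg -44.93 down [ 2.e-04  1.e-04 -1.e+00] j [ 0.35  0.19  1.78 -0.    1.17  1.32]
world d [ 0.0004  0.0001 -0.0644] slide [0.001 0.537 0.003]
```

```bash
python3 -m jog '[{"slide":[0,0.05,0],"angular":[0,0,0]},{"slide":[0,0.15,0],"angular":[0,0,0]},{"slide":[0,0.27,0],"angular":[0,0,0]},{"slide":[0,0.4,0],"angular":[0,0,0]},{"slide":[0,0.49,0],"angular":[0,0,0]},{"slide":[0,0.537,0],"angular":[0,0,0]},{"slide":[0,0.537,0],"angular":[0,0,0]},{"slide":[0,0.537,0],"angular":[0,0,0]},{"slide":[0,0.537,0],"angular":[0,0,0]},{"slide":[0,0.537,0],"angular":[0,0,0]}]'
python3 st.py '[.0877,.0429,.0572]'
```

```text
t: 19.98
position: [0.5009, 0.2675, 0.0714]
eef_rot: [-1.435, 0.751, -0.753]
wrist_force: [-0.1, -0.1, 0.3]
grip_width: -0.0002
t 19.9833 pos [0.5009 0.2675 0.0714] tipjig [[0.1024 0.0564 0.0574]] F [-0.07 -0.12  0.32] w -0.00023873747195529067
zang-jig deg -44.93 down [ 1.7e-03  7.0e-04 -1.0e+00] j [0.35 0.27 1.81 0.   1.05 1.32]
world d [ 0.0106 -0.0169 -0.0002] slide [ 0.166  0.001 -0.008]
```

```bash
python3 -m jog '[{"slide":[0.03,0,0],"angular":[0,0,0]},{"slide":[0.06,0,0],"angular":[0,0,0]},{"slide":[0.09,0,0],"angular":[0,0,0]},{"slide":[0.12,0,0],"angular":[0,0,0]},{"slide":[0.14,0,-0.004],"angular":[0,0,0]},{"slide":[0.155,0,-0.008],"angular":[0,0,0]},{"slide":[0.166,0,-0.008],"angular":[0,0,0]},{"slide":[0.166,0,-0.008],"angular":[0,0,0]},{"slide":[0.166,0,-0.008],"angular":[0,0,0]},{"slide":[0.166,0,-0.008],"angular":[0,0,0]}]'
python3 st.py
python3 -m jog '[{"slide":[-0.05,0,0.02],"angular":[0,0,0]},{"slide":[-0.12,-0.05,0.05],"angular":[0,0,0]},{"slide":[-0.17,-0.2,0.05],"angular":[0,0,0]},{"slide":[-0.2,-0.4,0.0],"angular":[0,0,0]},{"slide":[-0.2,-0.6,-0.2],"angular":[0,0,0]},{"slide":[-0.2,-0.8,-0.4],"angular":[0,0,0]},{"slide":[-0.2,-0.95,-0.6],"angular":[0,0,0]},{"slide":[-0.2,-1,-0.8],"angular":[0,0,0]},{"slide":[-0.2,-1,-0.9],"angular":[0,0,0]},{"slide":[-0.2,-1,-0.9],"angular":[0,0,0]}]'
python3 bar.py; python3 chk.py 12 1.571 | sed -n '4,16p'
```

```text
t: 20.82
position: [0.5108, 0.2503, 0.0703]
eef_rot: [-1.437, 0.751, -0.752]
wrist_force: [0.6, -0.5, 0.5]
grip_width: -0.0002
t 20.8167 pos [0.5108 0.2503 0.0703] tipjig [[0.0873 0.0437 0.0563]] F [ 0.64 -0.5   0.5 ] w -0.00022491849478979605
zang-jig deg -44.93 down [ 2.e-04 -1.e-04 -1.e+00] j [ 0.32  0.28  1.81 -0.    1.05  1.28]
t: 21.65
position: [0.4071, 0.2084, 0.1916]
eef_rot: [-1.436, 0.75, -0.752]
wrist_force: [0.3, -0.8, -1.3]
grip_width: 0.0
bar dx/dy (array([-0.0088,  0.0668]), array([-0.0111,  0.0842]))
board rear dx/dy [0.0007 0.0341] 1
fence dy/dx [-0.0025  0.0702] [0.0071 0.0935]
rail dy/dx [0.0089 0.0434]
0.03 [np.float64(0.032), np.float64(0.0128), np.float64(0.0326), None, np.float64(0.0407)]
0.04 [np.float64(0.0397), np.float64(0.0396), np.float64(0.0398), None, np.float64(0.0408)]
0.05 [np.float64(0.0397), np.float64(0.0395), np.float64(0.0396), None, np.float64(0.0407)]
0.06 [np.float64(0.0396), np.float64(0.0397), np.float64(0.0396), None, np.float64(0.0408)]
0.07 [np.float64(0.0397), np.float64(0.0407), np.float64(0.0507), None, np.float64(0.0511)]
0.08 [None, np.float64(0.0417), np.float64(0.0507), None, np.float64(0.0509)]
0.09 [None, np.float64(0.0397), np.float64(0.0396), None, np.float64(0.0406)]
0.1 [None, np.float64(0.0397), np.float64(0.0397), None, np.float64(0.0405)]
0.11 [None, np.float64(0.0398), np.float64(0.0397), None, np.float64(0.0406)]
0.12 [None, np.float64(0.0397), np.float64(0.0397), None, np.float64(0.0405)]
0.13 [None, None, np.float64(0.0396), None, np.float64(0.0406)]
0.14 [None, None, np.float64(0.0397), None, np.float64(0.0405)]
```

View pics/w12.png

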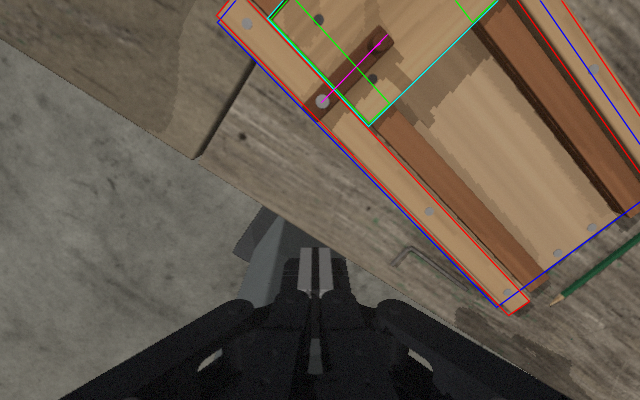

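View pics/s12_raw.png

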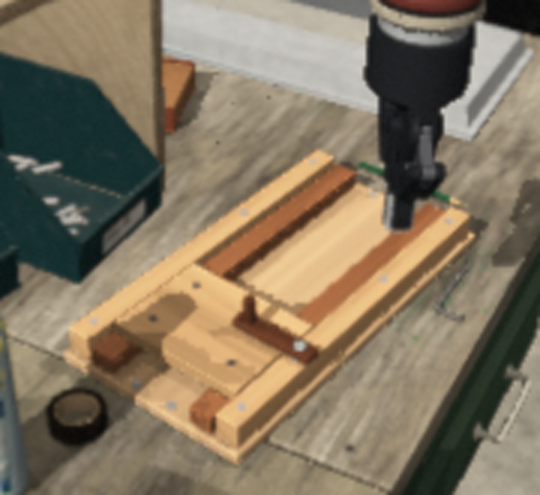

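```bash
python3 -c "
from rig import close_job
print(close_job())"
```

```text
the job is handed in; nothing more can be done
None
```

The job is done and handed in at about 22 s on the robot's clock, well inside the 51 s limit. No verdict came back.

- **Board:** I pushed it along the rails with the closed fingertips until it dropped into the notch. The wrist depth camera showed its top flat at z 0.0396–0.0398 both before and after I turned the button. The fence, which should read 0.040, came out at 0.0407.
- **Turn-button:** I pushed the peg round in an arc. The first check showed it about 0.045 rad short of square, so I pushed it again. The last check put the bar 0.01 rad from square in my frame, and roughly 0.01–0.015 rad using the board and rail edges.
- **Disagreement between checks:** The fence, rail and board edges disagree by up to about 0.01 rad on which way the jig points. The true angle is therefore only known to about that much. The networks' peg positions in the first check were also up to 5 mm out along the bar, so I relied on the depth readings.
- **Bystanders and forces:** The pencil, hex key and tape roll look unmoved in the last pictures. I did not re-measure the bottle, mug and pine block, but the arm kept well clear of them. The highest contact force read at the end of a move was about 3.5 N. The gripper finished clear, about 0.18 m above the bench.

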